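Fold down the LED clips of a ceiling light

TASK

Starting at the terminal block, run the fingertips lightly along the arc of LED boards on the opened ceiling light and fold the five raised spring clips down flat, one after another to the last. Only touch, grasp nothing: the lamp is loose and must not be lifted, tipped or shoved out of place, and the driver box on it and the things around it stay where they are.

Things in the scene. Friction and masses are not known exactly. Their poses are not given: they have to be found in the camera images.
- lamp: Opened round ceiling light: white steel disc, loose on the table, 300 mm across, about 1.4 kg, deck 24 mm above the table, rim bead 4 mm higher. Origin: centre of its underside, z up. An arc of LED boards lies on the deck 110 mm from the centre; five steel clips stand on it, anticlockwise from above, hinges at -76, -38, 0, 38, 76 degrees from the lamp's x axis (clips 1 to 5).
- terminal (a point): Top centre of the white terminal block, 22 x 26 mm, 14 mm above the deck, on the same arc at -118 degrees, before clip 1. Apart from it, the clips and the driver box inside the arc, nothing on the deck stands above 4 mm.
- clip1_hinge (a point): Hinge of clip 1 (first from the terminal block): mid-length of its hinge pin, fixed on the lamp 110 mm from its centre and 5 mm above the deck.
- clip2_hinge (a point): Hinge of clip 2 (second from the terminal block): mid-length of its hinge pin, fixed on the lamp 110 mm from its centre and 5 mm above the deck.
- clip3_hinge (a point): Hinge of clip 3 (third from the terminal block): mid-length of its hinge pin, fixed on the lamp 110 mm from its centre and 5 mm above the deck.
- clip4_hinge (a point): Hinge of clip 4 (fourth from the terminal block): mid-length of its hinge pin, fixed on the lamp 110 mm from its centre and 5 mm above the deck.
- clip5_hinge (a point): Hinge of clip 5 (fifth from the terminal block): mid-length of its hinge pin, fixed on the lamp 110 mm from its centre and 5 mm above the deck.
- clip1 (a joint): Angle of clip 1, rad: 0 = flat on the LED boards; starts raised 0.9 to 1.3, backward stop 1.4. Steel tab 18 mm wide, 2.5 thick, reaching 30 mm from its hinge pin (radius 2.8). Raised, it leans anticlockwise (away from the terminal block); flat, it points that way along the tangent, its top 6.3 mm and the pin's top 7.8 mm above the deck. Friction 0.01 N m, no spring: stays where left.
- clip2 (a joint): Angle of clip 2, rad: 0 = flat on the LED boards; starts raised 0.9 to 1.3, backward stop 1.4. Steel tab 18 mm wide, 2.5 thick, reaching 30 mm from its hinge pin (radius 2.8). Raised, it leans anticlockwise (away from the terminal block); flat, it points that way along the tangent, its top 6.3 mm and the pin's top 7.8 mm above the deck. Friction 0.01 N m, no spring: stays where left.
- clip3 (a joint): Angle of clip 3, rad: 0 = flat on the LED boards; starts raised 0.9 to 1.3, backward stop 1.4. Steel tab 18 mm wide, 2.5 thick, reaching 30 mm from its hinge pin (radius 2.8). Raised, it leans anticlockwise (away from the terminal block); flat, it points that way along the tangent, its top 6.3 mm and the pin's top 7.8 mm above the deck. Friction 0.01 N m, no spring: stays where left.
- clip4 (a joint): Angle of clip 4, rad: 0 = flat on the LED boards; starts raised 0.9 to 1.3, backward stop 1.4. Steel tab 18 mm wide, 2.5 thick, reaching 30 mm from its hinge pin (radius 2.8). Raised, it leans anticlockwise (away from the terminal block); flat, it points that way along the tangent, its top 6.3 mm and the pin's top 7.8 mm above the deck. Friction 0.01 N m, no spring: stays where left.
- clip5 (a joint): Angle of clip 5, rad: 0 = flat on the LED boards; starts raised 0.9 to 1.3, backward stop 1.4. Steel tab 18 mm wide, 2.5 thick, reaching 30 mm from its hinge pin (radius 2.8). Raised, it leans anticlockwise (away from the terminal block); flat, it points that way along the tangent, its top 6.3 mm and the pin's top 7.8 mm above the deck. Friction 0.01 N m, no spring: stays where left.
- driver: LED driver, a white box 64 x 40 x 24 mm with a grey top, 120 g, lying loose on the deck near the lamp's centre. Origin at the centre of its underside. Leave alone.
- jar: Clear screw-top jar, 60 mm across, 70 mm tall, loose on the table. Origin at the centre of its underside. Leave alone.
- screwdriver: Screwdriver lying loose on the table along its x axis. Leave alone.
- carton: Small closed cardboard carton 150 x 50 x 50 mm, loose on the table. Origin at the centre of its underside. Leave alone.

How it is judged:
On the way, in this order (a step that is already met when the one before it is completed fails the run):
1. the first clip is folded flat, the later ones still raised (value of joint clip1 below 0.25 rad and value of joint each of clip2, clip3, clip4, clip5 above 0.7 rad), for 0.05 s.
2. the second clip is folded flat, the later ones still raised (value of joint each of clip1, clip2 below 0.25 rad and value of joint each of clip3, clip4, clip5 above 0.7 rad), for 0.05 s.
3. the third clip is folded flat, the later ones still raised (value of joint each of clip1, clip2, clip3 below 0.25 rad and value of joint each of clip4, clip5 above 0.7 rad), for 0.05 s.
4. the fourth clip is folded flat, the later ones still raised (value of joint each of clip1, clip2, clip3, clip4 below 0.25 rad and value of joint clip5 above 0.7 rad), for 0.05 s.
5. the fifth clip is folded flat, the later ones still raised (value of joint each of clip1, clip2, clip3, clip4, clip5 below 0.25 rad), for 0.05 s.
At the end, for the whole second after the job is handed in: All five clips folded to within 0.25 rad of flat; lamp at rest, level, within 30 mm of where it lay; driver within 35 mm and the jar, screwdriver and carton within 20 mm of where they were (all of step 5 and linear speed of each of lamp, driver below 0.01 m/s and distance of lamp from where it was at the start of the episode below 0.03 m and angle between lamp's own z axis and vertical below 0.05 rad and distance of driver from where it was at the start of the episode below 0.035 m and distance of each of jar, screwdriver, carton from where it was at the start of the episode below 0.02 m); the robot touches nothing.
It fails at once if the lamp is shoved more than 30 mm (distance of lamp from where it was at the start of the episode above 0.03 m).
It fails at once if the lamp is lifted or tipped (height (world z) of lamp above 0.012 m or angle between lamp's own z axis and vertical above 0.1 rad).
It fails at once if the fingers press on the lamp with more than 25 N (contact force between the fingers and lamp above 25 N).
It fails at once if the driver box is lifted or pushed away (z of driver in the frame of lamp above 0.034 m or distance of driver from where it was at the start of the episode above 0.035 m).
It fails at once if the jar, screwdriver or carton is disturbed (distance of any of jar, screwdriver, carton from where it was at the start of the episode above 0.02 m).
It also fails if it takes over 48 s, if anything falls off the work surface, if the arm or the gripper's body presses on something with over 40 N, if the wrist force passes 120 N, or if a joint passes its speed limit or range.

ROBOT

A 7-joint arm with a two-finger parallel gripper is mounted at the origin on the work surface. World frame = base frame: x ahead of the robot, y to its left, z up, the work surface at z = 0. Lengths are in m, angles in rad, forces in N, time in s.
With the tool pointing down it reaches from about 0.35 to 0.9 m from the base axis. Payload 8.1 kg.
Tool frame: the origin (TCP) lies on the centre line of the jaws, within the pads' length; the fingertips stand 19 mm ahead of it and the grasp point (between the pads) is the TCP (arm.tip_reach is the distance from the TCP to the fingertips, in m); z points along the fingers, y is the line along which they close (so a half turn about z gives the same grasp; the last joint's range is limited). The gripper opens to 92 mm and grips with 3 to 60 N. Pads are 19 mm wide; open, the fingers measure 130 mm over their backs; the gripper's body (75 mm by 190 mm) begins 47 mm behind the grasp point.
Start: joints at [-1.224, 0.434, 0.025, 1.573, -0.012, 1.134, -0.075], TCP at [0.272, 0.563, 0.246] pointing down, gripper open.
Joint ranges: [-2.62, 2.62], [-0.44, 2.09], [-1.27, 1.32], [0.08, 2.57], [-1.32, 4.46], [0.12, 2], [-2.74, 2.74]. Speed limits (rad/s): [2.22, 2.22, 3.01, 3.01, 3.14, 3.14, 3.14].

INTERFACE

Orientations are given as a rotation vector (axis times angle).
In Python, from cell import arm gives the robot as it stands.
- The arm moves only by the tool arm_command, never from a script. Its argument "targets" is a list that holds one entry, the list of rows, each a list of 6 numbers: the shift along the tool's x, y, z in m, then the turn, a rotation vector about the tool's x, y, z in rad. A call has 1 to 10 rows; each row shifts and turns the commanded pose from where the row before left it, along the tool's axes as they then stand; what a row does not reach is not made up. A row lasts 1/8 s, in which the tool goes at most 62.5 mm and 10.7 degrees, less where a joint would pass 70% of its speed; a pose out of reach is approached as far as the arm can. A call with a gripper value outside its range is refused whole. "jaw" is the finger opening in m, from 0 to 0.0918, set as the call begins (left out, the last holds). The fingers move at their own pace and stop on an object; "newtons" is the grip in N (left out, the last holds). Time passes only in rows, so rows that do not move let the fingers close. It gives the time, the measured TCP pose, the force, the opening and the grip force at its end, in the units of the state.
- arm.observe(): the state, without advancing time (a new reading comes with each control period).
- arm.get_image(name): name is "scene" or "top" or "wrist"; returns a dict with "pixels" (400x640x3 uint8, red, green, blue), "z_map" (400x640 float32, m along the optical axis (not along the pixel's ray), 0 where there is no reading), "fx", "fy", "cx", "cy" (pixels), "dist" ([k1, k2, p1, p2, k3] as OpenCV has them; the pictures are not rectified), "xyz" and "rotation" of the camera in the world; the wrist camera has in their place "T_tool_cam" (4x4, takes a point from camera to tool coordinates, whose origin is the TCP and whose axes are the flange's). Camera axes: x right, y down, z forward; pixel columns grow to the right and rows downward; lengths in m; the calibration is good to about 2 mm. A picture is of the moment at which its call begins: read the wrist's pose just before it.
- arm.sign_off(): hands the job in; it is judged then, once.
The state is a dict: "clock": time; "joints": joint angles; "dq": joint speeds; "joint_efforts": joint torques, N m; "position": TCP position; "ee_rot": TCP orientation; "force": force on the tool from outside, world axes, zero at the start; "ft_torque": the same for the moment, N m; "width": opening from 0.0 (shut) to 1.0 (fully open); "gripper_force": force on a finger pad.
Only numpy, scipy, OpenCV 4.12 (cv2) and the standard library are available. Lean on these libraries where they do the work, as an engineer would, in place of code of your own. Each camera call takes 0.05 s, during which the arm holds its last target. There are 200 camera calls.

## Working session

There is one attempt and no reset: what is moved stays moved. The work goes in short steps, Python scripts to look and compute and a tool call to move; the robot and the scene stay as the last step left them, time stands still between calls to the robot, and variables do not carry over. Pictures are saved under pics/ and viewed, at most 10 in all, crops included, and the job is handed in when it is done.

Besides the shell and the picture viewer there is one more tool, called after "Call:" in YAML: its name, and indented under it one key for each argument. arm_command: Moves the arm, as the interface text tells. Its arguments: {"type":"object","properties":{"targets":{"type":"array","items":{"type":"array","items":{"type":"array","items":{"type":"number"}}}},"jaw":{"type":"number"},"newtons":{"type":"number"}},"required":["targets"]}

```bash
mkdir -p pics; ls
python3 - <<'E'
from cell import arm
import cv2,numpy as np
s=arm.observe();print({k:np.round(v,3) for k,v in s.items()})
for n in ["top","scene"]:
    d=arm.get_image(n);cv2.imwrite(f"pics/{n}0.png",d["pixels"][:,:,::-1])
    np.save(f"pics/{n}0.npy",d,allow_pickle=True)
    print(n,d["fx"],d["cx"],d["cy"],d["dist"],d["xyz"],np.round(d["rotation"],3))
E
```

```text
pics
{'clock': np.float64(0.0), 'joints': array([-1.224,  0.435,  0.025,  1.574, -0.012,  1.134, -0.075]), 'dq': array([ 0.001,  0.   ,  0.001, -0.001, -0.   , -0.   ,  0.001]), 'joint_efforts': array([ 1.0000e-03, -6.6787e+01,  9.8500e-01, -3.1445e+01, -6.1000e-02,
        4.3000e-02,  0.0000e+00]), 'position': array([0.272, 0.562, 0.245]), 'ee_rot': array([-7.010e-01, -3.062e+00,  2.000e-03]), 'force': array([ 0.568,  0.528, -0.132]), 'ft_torque': array([ 0.019, -0.025, -0.021]), 'gripper_force': np.float64(0.0), 'width': np.float64(1.006)}
top 433.6443927046818 319.29356475430455 191.80873617306716 [-0.01019471  0.          0.          0.          0.        ] [3.95252888e-01 8.49339497e-04 1.39247240e+00] [-2.215  2.157 -0.088]
scene 362.44727695514166 321.8658303876603 200.8771556670104 [-0.05414197  0.          0.          0.          0.        ] [1.07643171 0.20065658 0.89982967] [-1.622 -2.158  0.695]
```

View pics/top0.png

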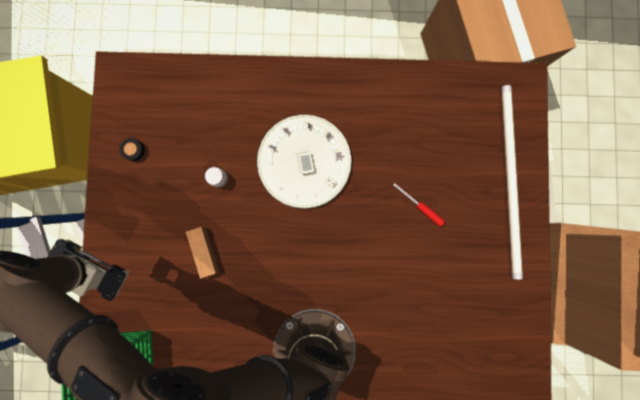

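View pics/scene0.png

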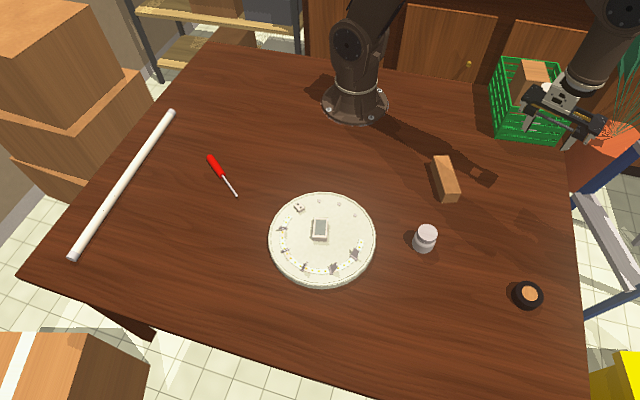

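The top view shows the lamp at about (304,161) and the terminal block at (332,183). The clips run anticlockwise from (338,156) over the top to (273,149). The jar is at (216,177), the screwdriver at (420,205) and the carton at (202,252).

```bash
cat > h.py <<'E'
import numpy as np,cv2
from scipy.spatial.transform import Rotation as R
def K(d): return np.array([[d["fx"],0,d["cx"]],[0,d["fy"],d["cy"]],[0,0,1.]])
def cam(d,st=None):
    if "T_tool_cam" in d:
        T=np.eye(4);T[:3,:3]=R.from_rotvec(st["ee_rot"]).as_matrix();T[:3,3]=st["position"]
        return T@d["T_tool_cam"]
    T=np.eye(4);r=np.array(d["rotation"]);T[:3,:3]=R.from_rotvec(r).as_matrix() if r.size==3 else r
    T[:3,3]=d["xyz"];return T
def cast(d,T,uv,z):
    p=cv2.undistortPoints(np.float64(uv).reshape(-1,1,2),K(d),np.array(d["dist"])).reshape(-1,2)
    v=np.c_[p,np.ones(len(p))]@T[:3,:3].T
    return T[:3,3]+v*((z-T[2,3])/v[:,2])[:,None]
def proj(d,T,P):
    Ti=np.linalg.inv(T);return cv2.projectPoints(np.float64(P),Ti[:3,:3],Ti[:3,3],K(d),np.array(d["dist"]))[0].reshape(-1,2)
def cloud(d,T):
    z=d["z_map"];v,u=np.mgrid[:400,:640]
    p=cv2.undistortPoints(np.float64(np.c_[u.ravel(),v.ravel()]).reshape(-1,1,2),K(d),np.array(d["dist"])).reshape(-1,2)
    P=np.c_[p,np.ones(len(p))]*z.reshape(-1,1)
    return (P@T[:3,:3].T+T[:3,3]).reshape(400,640,3)
def lampmask(d,box):
    px=d["pixels"].astype(int);m=((px.min(2)>140)).astype(np.uint8)
    b=np.zeros_like(m);b[box[1]:box[3],box[0]:box[2]]=1
    m=cv2.morphologyEx(m*b,cv2.MORPH_CLOSE,np.ones((7,7)))
    c=max(cv2.findContours(m,0,2)[0],key=cv2.contourArea);return cv2.convexHull(c).reshape(-1,2)
E
python3 - <<'E'
from h import *
for n,box in [("top",(240,100,370,220)),("scene",(250,180,390,300))]:
    d=np.load(f"pics/{n}0.npy",allow_pickle=True).item();T=cam(d)
    h=lampmask(d,box);P=cast(d,T,h,0.028)[:,:2]
    (c,r)=cv2.minEnclosingCircle(P.astype(np.float32))
    A=np.c_[2*P,np.ones(len(P))];s=np.linalg.lstsq(A,(P**2).sum(1),rcond=None)[0]
    print(n,"circle",c,r,"lsq",s[:2],np.sqrt(s[2]+s[0]**2+s[1]**2))
    C=cloud(d,T);m=np.hypot(C[...,0]-s[0],C[...,1]-s[1])<.14
    print("deck z",np.median(C[m][:,2]))
    hi=m&(C[...,2]>.034);rel=C[hi]-np.r_[s[:2],0]
    n2,lab,st,cen=cv2.connectedComponentsWithStats(hi.astype(np.uint8))
    for i in range(1,n2):
        q=C[lab==i];r_=q.mean(0)[:2]-s[:2]
        if len(q)>3: print(cen[i].round(1),len(q),q.mean(0).round(3),q[:,2].max().round(3),np.hypot(*r_).round(3),np.degrees(np.arctan2(r_[1],r_[0])).round(1))
    u0,v0,u1,v1=box
    cv2.imwrite(f"pics/{n}c.png",cv2.resize(d["pixels"][v0:v1,u0:u1,::-1],None,fx=4,fy=4,interpolation=2))
    if n=="top": print("table objs", cast(d,T,[[216,177],[431,213],[202,252],[395,185]],.05).round(3).tolist())
E
```

```text
top circle (0.5957356691360474, 0.04582834243774414) 0.14861994981765747 lsq [0.5955588  0.04575011] 0.14807548925975345
deck z 0.02380446178662521
[308.7 124.9] 21 [0.706 0.033 0.047] 0.058 0.112 -6.6
[285.3 130.1] 26 [0.688 0.106 0.046] 0.057 0.11 33.0
[328.7 134.6] 28 [ 0.677 -0.031  0.046] 0.055 0.112 -43.1
[271.  146.4] 19 [0.635 0.149 0.047] 0.06 0.11 69.2
[305.8 162.5] 263 [0.587 0.038 0.047] 0.059 0.011 -139.9
[338.6 154.5] 33 [ 0.615 -0.064  0.044] 0.054 0.111 -79.7
[331.  181.5] 48 [ 0.53  -0.042  0.037] 0.043 0.109 -126.8
table objs [[0.533, 0.316, 0.05], [0.439, -0.354, 0.05], [0.301, 0.349, 0.05], [0.523, -0.241, 0.05]]
scene circle (0.6024490594863892, 0.049831148236989975) 0.15257200598716736 lsq [0.60106985 0.04890417] 0.149512196334489
deck z 0.024812050553000398
[298.6 205.7] 60 [ 0.532 -0.041  0.038] 0.041 0.113 -127.7
[319.6 228.2] 331 [0.593 0.041 0.048] 0.053 0.012 -136.4
[280.9 227.2] 15 [ 0.619 -0.062  0.048] 0.056 0.112 -81.0
[354.7 252. ] 55 [0.636 0.15  0.046] 0.06 0.107 71.0
[284.9 249.1] 10 [ 0.68  -0.028  0.05 ] 0.057 0.11 -44.3
[304.3 264.7] 13 [0.709 0.035 0.051] 0.059 0.109 -7.4
[333.4 266.4] 47 [0.691 0.107 0.045] 0.055 0.107 33.0
```

View pics/topc.png

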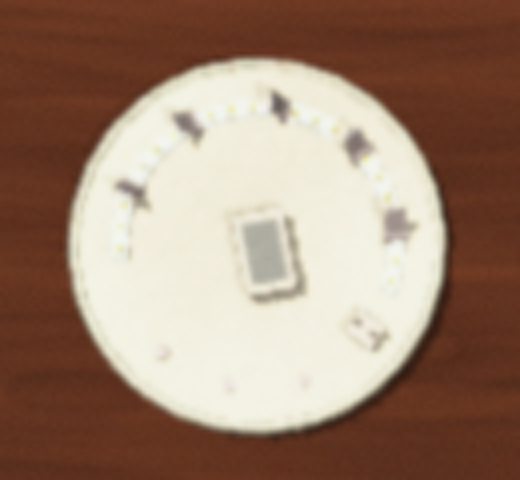

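Both views agree: the lamp centre is near (0.598, 0.047) and the yaw is about -9°. The radii (110 mm) and deck height (24 mm) match the given values. I'll approach with the jaws shut.

Call:
arm_command:
  targets:
    - [[-0.04,-0.025,0,0,0,0],[-0.04,-0.025,0,0,0,0],[-0.04,-0.025,0,0,0,0],[-0.04,-0.025,0,0,0,0],[-0.04,-0.025,0,0,0,0],[-0.04,-0.025,0,0,0,0],[-0.04,-0.025,0,0,0,0],[-0.04,-0.025,0,0,0,0],[-0.04,-0.025,0,0,0,0],[-0.04,-0.025,0,0,0,0]]
  jaw: 0

```text
clock: 1.35
position: [0.5237, 0.1624, 0.2455]
ee_rot: [-0.7, -3.062, 0.0]
force: [0.5, 1.1, 0.3]
width: 0.008
gripper_force: 0.0
```

Call:
arm_command:
  targets:
    - [[-0.04,-0.025,0,0,0,0],[-0.04,-0.025,0,0,0,0],[0,0,0,0,0,0.18],[0,0,0,0,0,0.18],[0,0,0,0,0,0.18],[0,0,0,0,0,0.18],[0,0,0,0,0,0.18],[0,0,0,0,0,0.18],[0,0,0,0,0,0.18],[0,0,0,0,0,0.18]]

```text
clock: 2.6
position: [0.5733, 0.084, 0.2454]
ee_rot: [-2.551, -1.833, 0.001]
force: [-1.5, 0.4, -0.3]
width: 0.006
gripper_force: 0.0
```

Call:
arm_command:
  targets:
    - [[0,0,0,0,0,0.18],[0,0,0,0,0,0.18],[0,0,0,0,0,0.18],[0,0,0,0,0,0.18],[0,0,0,0,0,0.18],[0,0,0,0,0,0.18],[0,0,0,0,0,0.18],[0,0,0,0,0,0.18],[0,0,0,0,0,0]]

```text
clock: 3.72
position: [0.5733, 0.0841, 0.2453]
ee_rot: [3.127, -0.293, -0.001]
force: [-0.8, -0.3, 0.8]
width: 0.006
gripper_force: 0.0
```

Run:
```python
from cell import arm
from h import *
s=arm.observe();d=arm.get_image("wrist")
T=cam(d,s);M=R.from_rotvec(s["ee_rot"]).as_matrix()
print(s["clock"],s["position"],s["joints"].round(2),s["width"],"y ang",np.degrees(np.arctan2(M[1,1],M[0,1])),"z",M[:,2],"cam",T[:3,3])
cv2.imwrite("pics/w1.png",d["pixels"][:,:,::-1]);np.save("pics/w1.npy",[d,s],allow_pickle=True)
C=cloud(d,T);m=(d["z_map"]>0)&(np.hypot(C[...,0]-.598,C[...,1]-.047)<.14)
print("deck",np.median(C[m][:,2]))
hi=m&(C[...,2]>.034)
n2,lab,st,cen=cv2.connectedComponentsWithStats(hi.astype(np.uint8))
for i in range(1,n2):
    q=C[lab==i];r_=q.mean(0)[:2]-[.598,.047]
    if len(q)>30: print(cen[i].round(1),len(q),q.mean(0).round(3),q[:,2].max().round(3),np.hypot(*r_).round(3),np.degrees(np.arctan2(r_[1],r_[0])).round(1))
```

```text
3.725 [0.57326754 0.08413535 0.24528312] [-0.87  0.47  0.92  1.74 -0.41  1.14 -1.58] 0.005915118418006456 y ang -100.71571388056279 z [-8.06965727e-04 -7.16050408e-04 -9.99999418e-01] cam [0.64096162 0.07081446 0.38505272]
deck 0.3109259160654136
[343.7  40.2] 197 [0.705 0.035 0.049] 0.06 0.108 -6.1
[412.1  59.3] 233 [ 0.677 -0.028  0.047] 0.058 0.108 -43.5
[274.7  74. ] 311 [0.688 0.107 0.046] 0.057 0.108 33.9
[451.1 116.2] 259 [ 0.615 -0.061  0.046] 0.055 0.109 -80.9
[357.6 161. ] 2290 [0.588 0.041 0.049] 0.052 0.012 -149.6
[245.7 137.2] 260 [0.633 0.15  0.048] 0.059 0.109 71.0
[435.8 197.9] 467 [ 0.53  -0.039  0.039] 0.042 0.11 -128.4
[316.7 321.5] 90412 [0.599 0.079 0.323] 0.345 0.032 89.0
```

View pics/w1.png

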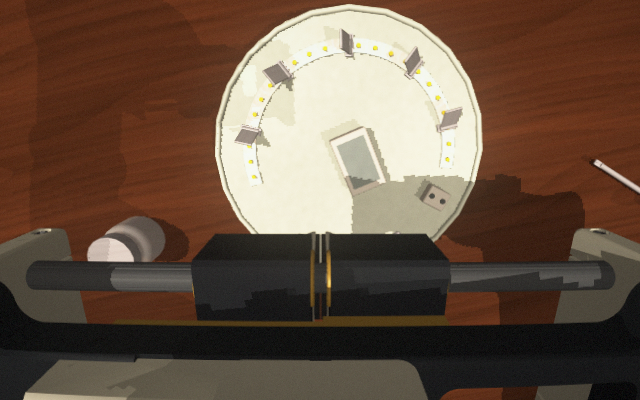

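The wrist view shows all five clips raised: 1 (451,116), 2 (412,60), 3 (345,40), 4 (275,74) and 5 (246,137). The terminal is at (435,198). The refined centre is (0.597, 0.047) with a yaw of -10°. I'm going above the terminal.

Call:
arm_command:
  targets:
    - [[-0.007,0.043,0,0,0,0],[-0.007,0.043,0,0,0,0],[-0.006,0.044,0,0,0,0],[0,0,0,0,0,0.16],[0,0,0,0,0,0.16],[0,0,0,0,0,0.157],[0,0,0.06,0,0,0],[0,0,0.06,0,0,0],[0,0,0.04,0,0,0],[0,0,0.02,0,0,0]]

```text
clock: 5.03
position: [0.5286, -0.0399, 0.0639]
ee_rot: [2.97, -1.021, -0.004]
force: [-0.4, -0.0, 0.6]
width: 0.001
gripper_force: 0.0
```

```bash
cat >> h.py <<'E'
def rep(s,c=(.597,.047),yaw=-10):
    p=s["position"];M=R.from_rotvec(s["ee_rot"]).as_matrix();r=p[:2]-c
    print("t",round(float(s["clock"]),2),"lampang",np.degrees(np.arctan2(r[1],r[0])).round(1)-yaw,"r",np.hypot(*r).round(4),"yang",np.degrees(np.arctan2(M[1,1],M[0,1])).round(1)-yaw,"tip above deck",(p[2]-.019-.024).round(4),"F",np.round(s["force"],1))
E
python3 -c "
from cell import arm
from h import *
rep(arm.observe());print(arm.tip_reach)"
```

```text
t 5.03 lampang -118.19999999999999 r 0.1106 yang -117.9 tip above deck 0.0209 F [-0.4 -0.   0.6]
0.019
```

Call:
arm_command:
  targets:
    - [[0.0093,-0.0004,0,0,0,-0.085],[0.0093,-0.0004,0,0,0,-0.085],[0.0093,-0.0004,0,0,0,-0.085],[0.0093,-0.0004,0,0,0,-0.085],[0.0093,-0.0004,0,0,0,-0.085],[0.0093,-0.0004,0,0,0,-0.085],[0.0093,-0.0004,0,0,0,-0.085],[0.0091,-0.0004,0,0,0,-0.083],[0.0091,-0.0004,0,0,0,-0.083],[0.0091,-0.0004,0,0,0,-0.083]]

```text
clock: 6.28
position: [0.6177, -0.0618, 0.0668]
ee_rot: [3.128, 0.288, 0.002]
force: [-0.0, 1.0, -0.1]
width: 0.005
gripper_force: 0.1
```

Call:
arm_command:
  targets:
    - [[0.0046,-0.0001,0.005,0,0,-0.0415],[0.0046,-0.0001,0.005,0,0,-0.0415],[0.0046,-0.0001,0,0,0,-0.0415],[0.0046,-0.0001,0,0,0,-0.0415]]

```text
clock: 6.78
position: [0.6347, -0.0566, 0.0557]
ee_rot: [-3.094, -0.543, 0.0]
force: [0.3, -0.5, -0.2]
width: 0.008
gripper_force: 0.0
```

Run:
```python
from cell import arm
from h import *
s=arm.observe();rep(s)
d=arm.get_image("scene");cv2.imwrite("pics/s1.png",cv2.resize(d["pixels"][170:310,240:400,::-1],None,fx=4,fy=4,interpolation=2))
```

```text
t 6.78 lampang -60.0 r 0.1102 yang -60.099999999999994 tip above deck 0.0127 F [ 0.3 -0.5 -0.2]
```

View pics/s1.png

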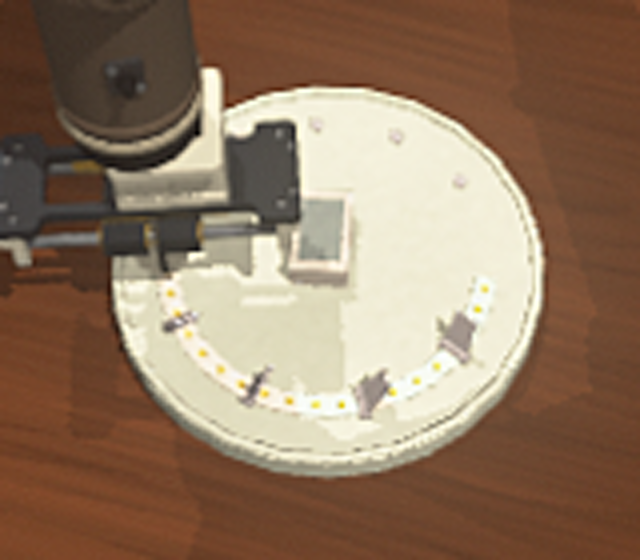

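The scene view (4x crop) shows the tool at clip 1 (about (170,260)), with clips 2–5 still raised at (180,322), (255,385), (372,390) and (458,335). The lamp hasn't moved. The tip is 2–3 mm high, so I'll press a little here, then go on.

Call:
arm_command:
  targets:
    - [[0,0,0.002,0,0,0],[0,0,0.002,0,0,0],[0,0,0,0,0,0]]

```text
clock: 7.2
position: [0.6342, -0.0568, 0.0515]
ee_rot: [-3.095, -0.538, 0.001]
force: [0.5, 0.6, 0.5]
width: 0.005
gripper_force: 0.0
```

```bash
python3 -c "
from cell import arm
from h import *
rep(arm.observe())"
```

```text
t 7.2 lampang -60.3 r 0.1103 yang -60.3 tip above deck 0.0085 F [0.5 0.6 0.5]
```

Call:
arm_command:
  targets:
    - [[0.0046,-0.0001,-0.005,0,0,-0.0415],[0.0091,-0.0004,-0.005,0,0,-0.083],[0.0091,-0.0004,0,0,0,-0.083],[0,0,0,0,0,0]]

```text
clock: 7.7
position: [0.6558, -0.0463, 0.0621]
ee_rot: [-3.022, -0.859, -0.002]
force: [0.3, 0.9, -0.6]
width: 0.007
gripper_force: 0.0
```

```bash
cat > chk.py <<'E'
import sys
from cell import arm
from h import *
s=arm.observe();rep(s)
for n in ["scene","top"]:
    d=arm.get_image(n);T=cam(d);C=cloud(d,T)
    cv2.imwrite(f"pics/{n}_{sys.argv[1]}.png",d["pixels"][:,:,::-1])
    rel=C[...,:2]-[.597,.047];a=np.degrees(np.arctan2(rel[...,1],rel[...,0]))+10;r=np.hypot(rel[...,0],rel[...,1])
    for i,h in enumerate([-76,-38,0,38,76]):
        m=(abs(r-.11)<.012)&(a>h-2)&(a<h+17)&(C[...,2]<.07)
        print(n,"clip",i+1,m.sum(),"max h mm",(C[m][:,2].max()*1e3-24).round(1) if m.any() else None, end="; ")
    print()
E
python3 chk.py 1
```

```text
t 7.7 lampang -47.8 r 0.1103 yang -48.3 tip above deck 0.0191 F [ 0.3  0.9 -0.6]
scene clip 1 1 max h mm 6.9; scene clip 2 113 max h mm 33.7; scene clip 3 125 max h mm 34.8; scene clip 4 135 max h mm 32.2; scene clip 5 112 max h mm 33.5; 
top clip 1 0 max h mm None; top clip 2 0 max h mm None; top clip 3 65 max h mm 34.2; top clip 4 83 max h mm 32.5; top clip 5 84 max h mm 34.5;
```

Clip 1 was pressed to 8.5 mm with almost no force, so it is flat. On to clip 2.

Call:
arm_command:
  targets:
    - [[0.008,-0.0003,0,0,0,-0.0725],[0.008,-0.0003,0,0,0,-0.0725],[0.008,-0.0003,0,0,0,-0.0725],[0.008,-0.0003,0,0,0,-0.0725],[0.0046,-0.0001,0.005,0,0,-0.0415],[0.0046,-0.0001,0.005,0,0,-0.0415],[0.0046,-0.0001,0,0,0,-0.0415],[0.0046,-0.0001,0,0,0,-0.0415],[0,0,0,0,0,0]]

```text
clock: 8.93
position: [0.6908, -0.011, 0.0519]
ee_rot: [-2.75, -1.519, -0.001]
force: [-1.0, -0.1, -0.2]
width: 0.004
gripper_force: 0.0
```

```bash
python3 chk.py 2
```

```text
t 8.93 lampang -21.7 r 0.1103 yang -22.200000000000003 tip above deck 0.0089 F [-1.  -0.1 -0.2]
scene clip 1 0 max h mm None; scene clip 2 0 max h mm None; scene clip 3 124 max h mm 35.3; scene clip 4 135 max h mm 31.1; scene clip 5 112 max h mm 34.8; 
top clip 1 84 max h mm 12.2; top clip 2 0 max h mm None; top clip 3 0 max h mm None; top clip 4 83 max h mm 33.2; top clip 5 82 max h mm 35.1;
```

Call:
arm_command:
  targets:
    - [[0.0046,-0.0001,-0.005,0,0,-0.0415],[0.0091,-0.0004,-0.005,0,0,-0.083],[0.0091,-0.0004,0,0,0,-0.083],[0,0,0,0,0,0]]

```text
clock: 9.52
position: [0.701, 0.01, 0.0621]
ee_rot: [-2.577, -1.796, -0.002]
force: [-0.4, 0.7, -0.3]
width: 0.003
gripper_force: 0.0
```

```bash
python3 chk.py 2b
```

```text
t 9.53 lampang -9.600000000000001 r 0.1104 yang -10.2 tip above deck 0.0191 F [-0.4  0.7 -0.3]
scene clip 1 0 max h mm None; scene clip 2 0 max h mm None; scene clip 3 124 max h mm 35.4; scene clip 4 134 max h mm 35.8; scene clip 5 119 max h mm 36.7; 
top clip 1 86 max h mm 13.3; top clip 2 12 max h mm 11.5; top clip 3 0 max h mm None; top clip 4 36 max h mm 32.6; top clip 5 82 max h mm 35.5;
```

Call:
arm_command:
  targets:
    - [[0.008,-0.0003,0,0,0,-0.0725],[0.008,-0.0003,0,0,0,-0.0725],[0.008,-0.0003,0,0,0,-0.0725],[0.008,-0.0003,0,0,0,-0.0725],[0.0046,-0.0001,0.005,0,0,-0.0415],[0.0046,-0.0001,0.005,0,0,-0.0415],[0.0046,-0.0001,0,0,0,-0.0415],[0.0046,-0.0001,0,0,0,-0.0415],[0,0,0,0,0,0]]

```text
clock: 10.75
position: [0.7068, 0.0591, 0.0519]
ee_rot: [-2.105, -2.332, -0.001]
force: [-0.9, 0.5, 0.1]
width: 0.004
gripper_force: 0.0
```

```bash
python3 chk.py 3
```

```text
t 10.75 lampang 16.3 r 0.1105 yang 15.9 tip above deck 0.0089 F [-0.9  0.5  0.1]
scene clip 1 105 max h mm 11.2; scene clip 2 109 max h mm 10.9; scene clip 3 31 max h mm 8.6; scene clip 4 132 max h mm 33.0; scene clip 5 115 max h mm 34.0; 
top clip 1 87 max h mm 13.5; top clip 2 85 max h mm 11.9; top clip 3 0 max h mm None; top clip 4 0 max h mm None; top clip 5 0 max h mm None;
```

Clips 1–3 are low and clips 4 and 5 are still raised. Continuing to clip 4.

Call:
arm_command:
  targets:
    - [[0.0046,-0.0001,-0.005,0,0,-0.0415],[0.0091,-0.0004,-0.005,0,0,-0.083],[0.0091,-0.0004,0,0,0,-0.083],[0,0,0,0,0,0]]

```text
clock: 11.35
position: [0.7021, 0.082, 0.0622]
ee_rot: [-1.851, -2.538, -0.002]
force: [0.5, -0.7, 0.9]
width: 0.003
gripper_force: 0.0
```

```bash
python3 chk.py 3b
```

```text
t 11.35 lampang 28.4 r 0.1107 yang 27.8 tip above deck 0.0192 F [ 0.5 -0.7  0.9]
scene clip 1 100 max h mm 12.0; scene clip 2 111 max h mm 11.5; scene clip 3 61 max h mm 11.1; scene clip 4 65 max h mm 28.0; scene clip 5 112 max h mm 35.1; 
top clip 1 89 max h mm 13.3; top clip 2 88 max h mm 12.4; top clip 3 22 max h mm 11.3; top clip 4 0 max h mm None; top clip 5 0 max h mm None;
```

Call:
arm_command:
  targets:
    - [[0.008,-0.0003,0,0,0,-0.0725],[0.008,-0.0003,0,0,0,-0.0725],[0.008,-0.0003,0,0,0,-0.0725],[0.008,-0.0003,0,0,0,-0.0725],[0.0046,-0.0001,0.005,0,0,-0.0415],[0.0046,-0.0001,0.005,0,0,-0.0415],[0.0046,-0.0001,0,0,0,-0.0415],[0.0046,-0.0001,0,0,0,-0.0415],[0,0,0,0,0,0]]

```text
clock: 12.58
position: [0.6763, 0.1242, 0.0519]
ee_rot: [-1.231, -2.89, -0.001]
force: [0.5, -0.5, 0.2]
width: 0.003
gripper_force: 0.0
```

```bash
python3 chk.py 4
```

```text
t 12.57 lampang 54.2 r 0.1107 yang 53.9 tip above deck 0.0089 F [ 0.5 -0.5  0.2]
scene clip 1 102 max h mm 10.8; scene clip 2 109 max h mm 10.5; scene clip 3 121 max h mm 10.5; scene clip 4 65 max h mm 10.4; scene clip 5 14 max h mm 2.3; 
top clip 1 85 max h mm 13.2; top clip 2 87 max h mm 13.5; top clip 3 81 max h mm 12.2; top clip 4 0 max h mm None; top clip 5 0 max h mm None;
```

Call:
arm_command:
  targets:
    - [[0.0046,-0.0001,-0.005,0,0,-0.0415],[0.0091,-0.0004,-0.005,0,0,-0.083],[0.0091,-0.0004,0,0,0,-0.083],[0,0,0,0,0,0]]

```text
clock: 13.18
position: [0.6587, 0.1391, 0.0622]
ee_rot: [-0.924, -3.002, -0.001]
force: [0.0, 0.0, -0.3]
width: 0.005
gripper_force: 0.0
```

Call:
arm_command:
  targets:
    - [[0.008,-0.0003,0,0,0,-0.0725],[0.008,-0.0003,0,0,0,-0.0725],[0.008,-0.0003,0,0,0,-0.0725],[0.008,-0.0003,0,0,0,-0.0725],[0.0046,-0.0001,0.005,0,0,-0.0415],[0.0046,-0.0001,0.005,0,0,-0.0415],[0.0046,-0.0001,0,0,0,-0.0415],[0.0046,-0.0001,0,0,0,-0.0415],[0,0,0,0,0,0]]

```text
clock: 14.3
position: [0.6121, 0.1565, 0.0518]
ee_rot: [-0.223, -3.133, -0.0]
force: [-0.1, 0.0, -0.2]
width: 0.009
gripper_force: 0.0
```

```bash
python3 chk.py 5
```

```text
t 14.3 lampang 92.1 r 0.1106 yang 91.9 tip above deck 0.0088 F [-0.1  0.  -0.2]
scene clip 1 98 max h mm 11.6; scene clip 2 111 max h mm 10.1; scene clip 3 118 max h mm 11.8; scene clip 4 122 max h mm 11.1; scene clip 5 121 max h mm 43.2; 
top clip 1 87 max h mm 13.6; top clip 2 84 max h mm 12.6; top clip 3 81 max h mm 12.7; top clip 4 74 max h mm 11.7; top clip 5 0 max h mm None;
```

Call:
arm_command:
  targets:
    - [[0,0,-0.02,0,0,0],[0,0,-0.04,0,0,0],[0,0,-0.04,0,0,0],[0,0.05,-0.03,0,0,0],[0,0.06,0,0,0,0],[0,0.06,0,0,0,0],[0,0.05,0,0,0,0],[0,0,0,0,0,0]]

```text
clock: 15.4
position: [0.6418, 0.3804, 0.181]
ee_rot: [-0.215, -3.133, -0.005]
force: [0.2, -0.8, -0.1]
width: 0.002
gripper_force: 0.0
```

```bash
python3 chk.py 6; python3 -c "
import cv2;a=cv2.imread('pics/scene_6.png');cv2.imwrite('pics/s6.png',cv2.resize(a[170:310,240:400],None,fx=4,fy=4,interpolation=2))"
```

```text
t 15.4 lampang 92.3 r 0.3364 yang 92.2 tip above deck 0.138 F [ 0.2 -0.8 -0.1]
scene clip 1 98 max h mm 10.8; scene clip 2 110 max h mm 10.4; scene clip 3 125 max h mm 12.0; scene clip 4 118 max h mm 10.3; scene clip 5 112 max h mm 11.5; 
top clip 1 88 max h mm 13.7; top clip 2 84 max h mm 11.2; top clip 3 82 max h mm 12.5; top clip 4 83 max h mm 12.4; top clip 5 85 max h mm 14.2;
```

View pics/s6.png

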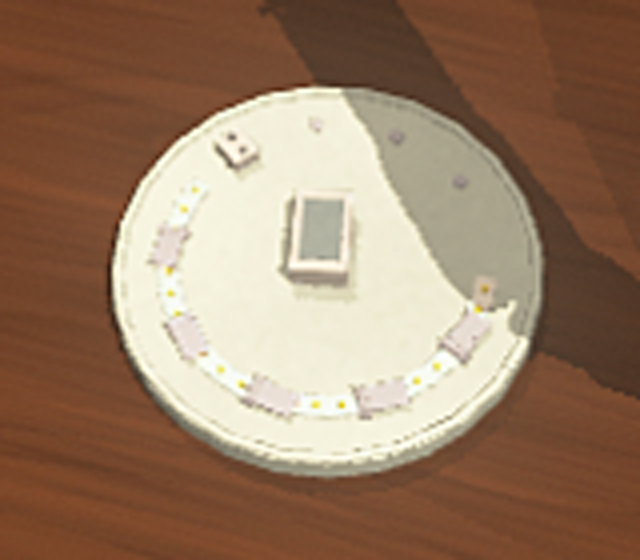

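All five clips lie flat, at (168,245), (187,337), (272,395), (382,397) and (466,333). The lamp and driver haven't moved, and the arm is clear. Handing in.

```bash
python3 -c "
from cell import arm
print(arm.sign_off())"
```

```text
the job is handed in; nothing more can be done
None
```

All five clips were folded flat in order by light touch, the lamp and driver show no movement in the last view, and the job is handed in at about 15.5 s on the robot clock; the hand-in gave no pass or fail result.

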